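# Load the feed jig and latch its sprung slide

## Robot

A 6-joint arm with a two-finger parallel gripper is mounted at the origin on a cart in front of the work surface, level with it; the furniture and walls round the work are solid. World frame = base frame: x ahead of the robot, y to its left, z up, the work surface at z = 0. Lengths are in m, angles in rad, forces in N, time in s.
With the tool pointing down it reaches from about 0.4 to 0.925 m from the base axis. Payload 3.4 kg.
Tool frame: the origin (TCP) lies midway between the tips of the shut fingers; the grasp point (between the pads) lies 19 mm behind it; z points along the fingers, y is the line along which they close (so a half turn about z gives the same grasp; the last joint's range is limited). The gripper opens to 85 mm and grips with 20 to 120 N. Pads are 22 mm wide; open, the fingers measure 114 mm over their backs; the gripper's body (76 mm by 85 mm) begins 54 mm behind the grasp point. The pads swing forward as they close: fully open they stand 13 mm farther back than shut.
Start: joints at [1.028, 0.307, 1.506, -0, 1.328, -0.073], TCP at [0.26, 0.513, 0.231] pointing down, gripper open.
Joint ranges: [-3.12, 3.12], [-1.05, 2.28], [0.14, 2.33], [-1.42, 4.57], [0.1, 2.73], [-2.68, 2.68]. Speed limits (rad/s): [2.57, 2.57, 3.14, 3.14, 3.14, 3.14].

## Interface

Orientations are given as a 3x3 rotation matrix whose columns are the frame's x, y, z axes.
In Python, from workcell import * gives the robot as it stands. Calls block until the motion is done:
- movep(position, orientation): joint-space move of the TCP to a pose.
- move_l(position, ori=None, speed=0.15, max_force=None): straight line of the TCP; ori=None keeps the orientation; speed is the mean speed in m/s. With max_force (N) it stops when the force on the tool has changed by that much, and returns True; else False.
- movej(angles): joint-space move.
- grip(opening): finger opening in m; the grip force is fixed at half the most; returns when the fingers have stopped.
- pause(seconds).
- solve_ik(position, orientation): joint angles nearest the present ones, or None.
- get_obs(): the state.
- grab_frame(name): name is "side" or "top"; returns a dict with "image" (420x560x3 uint8, red, green, blue), "depth" (420x560 float32, m along the optical axis (not along the pixel's ray), 0 where there is no reading), "K" (3x3 intrinsics, pixels), "distortion" ([k1, k2, p1, p2, k3] as OpenCV has them; the pictures are not rectified), "eye" and "rotation" of the camera in the world. Camera axes: x right, y down, z forward; pixel columns grow to the right and rows downward; lengths in m; the calibration is good to about 2 mm. A picture is of the moment at which its call begins.
A pose or a line that the arm cannot do raises Unreachable and nothing moves.
- hand_in(): hands the job in; it is judged then, once.
Trained networks look in the newest picture that a camera, given by its name, has taken for a name from the list of things; names that differ only in an ending like _2 or _b are one class to them, and where a whole thing is asked for, a point or a joint stands for the part that bears it (a point fixed in the world has none). Each returns a list of dicts, best first, with "score" (0 to 1); they miss things now and then, are a little off and sometimes report something else, mostly with a low value. They report only what shows in the picture. A call takes as long as a camera call.
- regions_of(camera, thing): "region" (420x560 bool, what is visible of it) and "rect" ([left, top, width, height] in pixels, round what is visible of it).
The state is a dict: "time": time; "q": joint angles; "dq": joint speeds; "joint_torque": joint torques, N m; "ee_pos": TCP position; "eef_rot": TCP orientation; "contact_force": force on the tool from outside, world axes, zero at the start; "ft_torque": the same for the moment, N m; "gripper_width": finger opening in m; "gripper_force": force on a finger pad.
Only numpy, scipy, OpenCV 4.12 (cv2) and the standard library are available. Lean on these libraries where they do the work, as an engineer would, in place of code of your own. Each camera call takes 0.05 s, during which the arm holds its last target. There are 200 camera calls.

## Task

Feed the workpiece in the jig, pushing with the fingertips or the outside of the fingers only and gripping nothing: gently push the aluminium block that waits on the jig's deck straight across into the lane in front of the feed slide, flush against the far fence. Then push the rubber pad on the back of the slide's upright post all the way in, so that the slide (not your fingers) drives the block home to the end stop, and let go so that the slide springs back and latches on its stop pin at mid stroke. Do not lift or tip the block, and leave the loose parts lying on and around the jig where they are.

Things in the scene. Friction and masses are not known exactly. Their poses are not given: they have to be found in the camera images.
- feed_jig: Feed jig, fixed to the bench: dark steel base plate with aluminium rails. Origin: on the lane's centre line, at the plate's underside. x = feed direction along the lane, y = from the lane towards the open deck, z up (coordinates below are in this frame, mm). Plate: x -135..125, y -45..125, top (deck and lane floor) at z 12. Slide bed: two rails x -112..-26, y 17..35 and -27..-45, top z 30.
- lane_mouth (a point): Middle of the loading place on the lane floor, jig x 25, y 0, z 12. Lane 44 wide; the far fence's face is at y -22 (x -19..113, top z 30). From x -20 (slide's nose) to x 70 the lane is open to the deck: the block must go across with its centre at x 10..40 and length along x. From x 81 a near guide, face at y +22, top z 30, with a 45 degree flare before it (from x 70, y 33), closes the pocket.
- end_stop (a point): Middle of the end stop's face, jig x 101.5, y 0, z 23; the stop's top is at z 34 mm. With the block home its centre is at jig x about 70, y about 0, its front face 0 to 2 mm from the stop.
- machined_block: Aluminium block 40 x 60 x 25 mm with bores, loose, about 0.13 kg. Origin: centre of its underside; its own y is the 60 mm length, z up. It waits flat on the jig's deck with its length roughly along the jig's x, its centre 70 to 100 mm from the lane's centre line.
- feed_slide (a joint): Feed slide, m: 0 = out (start), grows as pushed along the jig's +x, 0.060 = hard stop. Spring back force 4.5 N at 0, 11 N at 0.060, up to 4 N more at 0.006..0.022 (tooth lifts stop pin). Pushed beyond 0.032 and released it returns only to 0.030: latched. Its nose (30 mm wide, z 12..31 mm) is at jig x = -20 mm + value and pushes the block; at 0.060 the block's centre is at x 70 mm.
- post_back (a point): Centre of the black rubber push pad (34 wide x 36 high mm, z 34..70) on the back of the feed slide's upright steel post (x -116..-106 mm + joint value, 40 wide, z 31..73; not to be gripped): at jig x = -120 mm + joint value, y 0, z 52. Push it along the jig's +x with the fingertips or the outside of the fingers; it travels over the slide's bed, rail tops at z 30.
- stop_pin (a joint): Sprung stop pin in the far rail at the jig's x = -75 mm with a black knob, m: 0 = in (start, and latched), up to 0.008 when the slide's tooth passes. It works by itself.
- bearing: Bystander, loose: ball bearing 42 mm across, 12 mm high, on the deck near the jig's x -90, y 85 mm. Origin: centre of its underside.
- nut: Bystander, loose: hexagon nut, 22 x 19 x 10 mm, on the deck near the jig's x 108, y 92 mm. Origin: centre of its underside.
- shaft_part: Bystander, loose: turned steel shaft 100 mm long, 25 mm thick, lying on the bench left of the jig. Origin: centre of its underside.
- printed_bracket: Bystander, loose: cream plastic bracket 40 x 60 x 35 mm on the bench right of the jig. Origin: centre of its underside.

How it is judged:
On the way, in this order (a step that is already met when the one before it is completed fails the run):
1. the block lies in the lane in front of the slide, against the fence (within 5 mm, square within 0.12 rad), the slide still out (x of machined_block in the frame of feed_jig between 0.008 and 0.045 m and y of machined_block in the frame of feed_jig between -0.005 and 0.003 m and angle between the y axis of machined_block and the x axis of feed_jig, either way round below 0.12 rad and value of joint feed_slide below 0.006 m), for 0.2 s.
2. the slide is pushed all the way in (56 mm or more of 60) (value of joint feed_slide above 0.056 m), for 0.05 s.
At the end, for the whole second after the job is handed in: the slide is at rest, latched at mid stroke (27 to 33 mm) with its stop pin in; the block lies flat and at rest in the pocket at the end of the lane, its front within 6 mm of the end stop, centred within 5 mm and square within 0.08 rad (value of joint feed_slide between 0.027 and 0.033 m and velocity of joint feed_slide between -0.01 and 0.01 m/s and value of joint stop_pin below 0.003 m and x of machined_block in the frame of feed_jig above 0.0655 m and y of machined_block in the frame of feed_jig between -0.005 and 0.005 m and angle between the y axis of machined_block and the x axis of feed_jig, either way round below 0.08 rad and height (world z) of machined_block below 0.016 m and linear speed of machined_block below 0.01 m/s); the robot touches nothing.
It fails at once if the block is lifted (10 mm) or tipped (0.25 rad) (height (world z) of machined_block above 0.022 m or angle between machined_block's own z axis and vertical above 0.25 rad).
It fails at once if the block is gripped or pressed by the fingers with over 30 N (contact force between machined_block and the fingers above 30 N).
It fails at once if the slide's post is gripped (over 12 N between the fingers and its sides or front; pushing the pad on its back is free) (contact force between feed_slide_c4 and the fingers above 12 N).
It fails at once if the fingers, instead of the slide, push the block along the lane (touching it with its centre more than 45 mm along the lane) (x of machined_block in the frame of feed_jig above 0.045 m and contact force between machined_block and the fingers above 0.5 N).
It fails at once if a loose bystander is moved by more than 15 mm (distance of any of bearing, nut, shaft_part, printed_bracket from where it was at the start of the episode above 0.015 m).
It also fails if it takes over 48 s, if anything falls off the work surface, if the arm or the gripper's body presses on something with over 40 N, if the wrist force passes 120 N, or if a joint passes its speed limit or range.

## Working session

There is one attempt and no reset: what is moved stays moved. The work goes in short steps, each a Python script; the robot and the scene stay as the last script left them, time stands still between calls to the robot, and variables do not carry over. Pictures are saved under pics/ and viewed, at most 10 in all, crops included, and the job is handed in when it is done.

```bash
mkdir -p pics; ls
cat > h.py <<'E'
from workcell import *
import numpy as np, cv2
def cloud(f):
    h,w=f["depth"].shape
    u,v=np.meshgrid(np.arange(w),np.arange(h))
    p=cv2.undistortPoints(np.stack([u,v],-1).reshape(-1,1,2).astype(np.float64),np.array(f["K"]),np.array(f["distortion"])).reshape(h,w,2)
    d=f["depth"][...,None].astype(float)
    c=np.concatenate([p*d,d],-1)
    return c@np.array(f["rotation"]).T+np.array(f["eye"])
E
python3 - <<'E'
from h import *
for n in ("top","side"):
    f=grab_frame(n); cv2.imwrite(f"pics/{n}0.png",f["image"][...,::-1]); P=cloud(f); np.savez(f"{n}0.npz",P=P,d=f["depth"])
    print(n,f["eye"])
    for t in ("feed_jig","machined_block","feed_slide","post_back","stop_pin","bearing","nut","shaft_part","printed_bracket"):
        for r in regions_of(n,t)[:2]:
            m=r["region"]&(f["depth"]>0); q=P[m]
            if len(q)==0: continue
            print(t,round(r["score"],2),r["rect"],np.median(q,0).round(3),"z95",np.percentile(q[:,2],95).round(3))
print(get_obs()["time"])
E
```

```text
pics
workcell.py
top [ 0.40879056 -0.02654291  0.89819069]
feed_jig 0.56 [234.4, 170.2, 117.0, 93.8] [ 0.559 -0.057  0.012] z95 0.034
machined_block 0.89 [273.3, 221.6, 26.6, 27.8] [ 0.507 -0.033  0.036] z95 0.039
machined_block 0.72 [319.0, 216.2, 19.6, 18.5] [ 0.528 -0.133  0.022] z95 0.025
feed_slide 0.98 [292.7, 172.6, 48.0, 30.1] [ 0.607 -0.112  0.031] z95 0.072
post_back 0.79 [295.4, 176.3, 48.2, 27.0] [ 0.606 -0.112  0.031] z95 0.072
stop_pin 0.47 [308.5, 168.2, 6.2, 18.4] [ 0.66  -0.096  0.029] z95 0.031
bearing 0.79 [318.5, 217.3, 21.1, 20.3] [ 0.526 -0.134  0.022] z95 0.025
nut 0.37 [242.1, 236.1, 10.0, 11.3] [0.491 0.052 0.021] z95 0.024
shaft_part 0.57 [146.6, 170.3, 11.9, 44.6] [0.595 0.279 0.019] z95 0.025
printed_bracket 0.8 [406.2, 255.3, 32.3, 26.6] [ 0.43  -0.343  0.005] z95 0.034
side [ 0.33929008 -0.81645305  0.65850295]
feed_jig 0.95 [235.4, 195.5, 106.8, 85.4] [ 0.565 -0.09   0.011] z95 0.043
machined_block 0.94 [252.2, 214.6, 27.0, 23.0] [ 0.504 -0.044  0.034] z95 0.037
feed_slide 0.59 [298.9, 223.7, 31.5, 32.5] [ 0.607 -0.15   0.031] z95 0.07
post_back 0.6 [300.7, 224.6, 30.7, 33.3] [ 0.607 -0.15   0.031] z95 0.07
bearing 0.69 [273.2, 249.8, 19.0, 13.9] [ 0.525 -0.143  0.02 ] z95 0.023
shaft_part 0.72 [259.0, 160.9, 31.8, 4.9] [0.594 0.274 0.014] z95 0.022
1.0
```

```bash
python3 - <<'E'
import cv2,numpy as np
a=cv2.imread("pics/top0.png")[155:280,220:365]; b=cv2.imread("pics/side0.png")[185:290,225:350]
a=cv2.resize(a,(400,345),interpolation=3); b=cv2.resize(b,(400,345),interpolation=3)
cv2.imwrite("pics/c0.png",np.hstack([a,b]))
E
cat > fit.py <<'E'
from h import *
from scipy.optimize import minimize
# jig-frame height model (mm)
def model(x,y):
    z=np.zeros_like(x); w=np.full_like(x,1.0)
    def box(x0,x1,y0,y1,h): z[(x>x0)&(x<x1)&(y>y0)&(y<y1)]=h
    box(-135,125,-45,125,12); box(-112,-26,17,35,30); box(-112,-26,-45,-27,30); box(-19,113,-45,-22,30)
    box(81,113,22,40,30)
    box(-116,-106,-20,20,73)
    return z
def tojig(P,p):
    c,s=np.cos(p[2]),np.sin(p[2]); d=P[...,:2]*1000-np.array(p[:2])*1000
    return d[...,0]*c+d[...,1]*s, -d[...,0]*s+d[...,1]*c
def fitjig(P,d):
    m=(d>0)&(abs(P[...,0]-.56)<.2)&(abs(P[...,1]+.04)<.22)&(P[...,2]<.09)&(P[...,2]>-.01)
    Q=P[m]; z=Q[:,2]*1000
    def cost(v):
        p=[v[0]/1000,v[1]/1000,v[2]/100]
        x,y=tojig(Q,p)
        return np.mean(np.minimum(abs(model(x,y)-z),12))
    best=None
    for yaw in (1.65,1.72,1.78,1.84):
        r=minimize(cost,[610,-30,yaw*100],method="Nelder-Mead",options=dict(initial_simplex=np.array([[610,-30,yaw*100],[640,-30,yaw*100],[610,0,yaw*100],[610,-30,yaw*100+10]]),maxiter=600,xatol=.02,fatol=1e-5))
        if best is None or r.fun<best.fun: best=r
    return np.array([best.x[0]/1000,best.x[1]/1000,best.x[2]/100]),best.fun
if __name__=="__main__":
    for n in ("top","side"):
        k=np.load(n+"0.npz"); p,f=fitjig(k["P"],k["d"]); print(n,p.round(4),round(f,2))
        x,y=tojig(k["P"],p); z=k["P"][...,2]*1000
        m=(x>-50)&(x<60)&(y>40)&(y<122)&(z>25)&(z<45)
        pts=np.stack([x[m],y[m]],1).astype(np.float32); print("block",m.sum(),cv2.minAreaRect(pts),np.median(z[m]),pts.mean(0))
        m=(x>-125)&(x<-100)&(y>-30)&(y<30)&(z>50)
        print("post",x[m].mean(),x[m].min(),x[m].max(),y[m].mean(),y[m].min(),y[m].max(),z[m].max())
        for nm,lo,hi in (("deck",5,18),):
            m=(abs(x-20)<100)&(y>45)&(y<120)&(z<18)&(z>5);print("deck z",np.median(z[m]))
        m=(x<-200)|(y>150); m&=(abs(z)<15)&(abs(x)<300)&(abs(y)<250); print("bench",np.median(z[m]))
E
python3 fit.py
```

```text
top [ 0.5901 -0.0368  1.8127] 2.44
block 448 ((24.660898208618164, 80.16650390625), (59.90660858154297, 40.07595443725586), 6.1705474853515625) 36.50381119786883 [24.386684 80.458206]
post -111.05451779930445 -119.97709826159463 -105.38136261431637 1.4989313457567774 -19.08646981783856 20.53355553736937 75.00636881205969
deck z 11.606254620242007
bench -0.23158520250393666
side [ 0.5908 -0.0368  1.8113] 3.24
block 319 ((22.613298416137695, 81.38493347167969), (62.62288284301758, 41.828369140625), 5.89531946182251) 34.39950856431329 [18.57005 83.19437]
post -117.68289448307648 -123.87222364542025 -107.36985594425664 4.117281749876405 -17.301567997912123 22.150312127996134 72.17990041608313
deck z 10.150518098285378
bench -1.0373196110948224
```

View pics/c0.png

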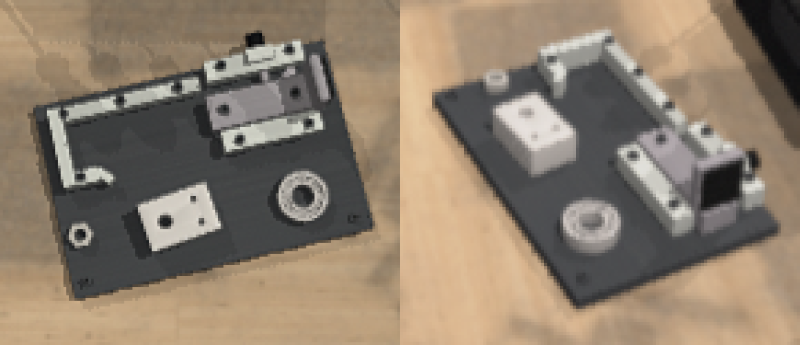

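The jig pose from both views agrees to about 1 mm: origin (0.590, -0.037), yaw 1.812. In the picture the block (crop 180,215) sits at jig (24.5, 80), turned about 6°. The bearing is at crop 300,195, the nut at 80,235, and the post with its pad at 320,75. I'll push the block with two slightly open fingers.

```bash
cat >> h.py <<'E'
O=np.array([.5903,-.0368]); A=1.812
jx=np.array([np.cos(A),np.sin(A),0]); jy=np.array([-np.sin(A),np.cos(A),0])
def W(x,y,z): return np.r_[O,0]+(x*jx+y*jy)/1000+np.array([0,0,z/1000])
def rot(yax):
    z=np.array([0,0,-1.]); return np.stack([np.cross(yax,z),yax,z],1)
def pick(pos,ax):
    c=[(abs(q[5]),s) for s in (1,-1) if (q:=solve_ik(pos,rot(s*ax))) is not None]
    print(c); return rot(min(c)[1]*ax)
def jig(p):
    d=np.asarray(p)-np.r_[O,0]; return np.round([d@jx*1000,d@jy*1000,p[2]*1000],1)
E
python3 - <<'E'
from h import *
R=pick(W(25,126,80),jx)
movep(W(25,126,120),R); grip(0.03)
o=get_obs(); print(o["gripper_width"],jig(o["ee_pos"]))
print(move_l(W(25,126,19),R,speed=.08,max_force=10)); o=get_obs(); print(jig(o["ee_pos"]),o["contact_force"],o["time"])
print(move_l(W(25,50,19),R,speed=.05,max_force=8)); o=get_obs(); print(jig(o["ee_pos"]),o["contact_force"],o["time"])
f=grab_frame("top"); a=f["image"][...,::-1]; g=grab_frame("side"); b=g["image"][...,::-1]
cv2.imwrite("pics/c1.png",np.hstack([cv2.resize(a[155:280,220:365],(400,345),interpolation=3),cv2.resize(b[185:290,225:350],(400,345),interpolation=3)]))
E
```

```text
[(np.float64(1.9950852213597927), 1), (np.float64(1.1465074322300008), -1)]
0.02975946688705003 [ 25. 126. 120.]
False
[ 24.8 125.6  19.4] [-0.18803938  0.47393854 -0.17026466] 5.1333
False
[25.  50.2 19.1] [-1.14699449 -0.79272308  0.45338999] 6.8
```

View pics/c1.png

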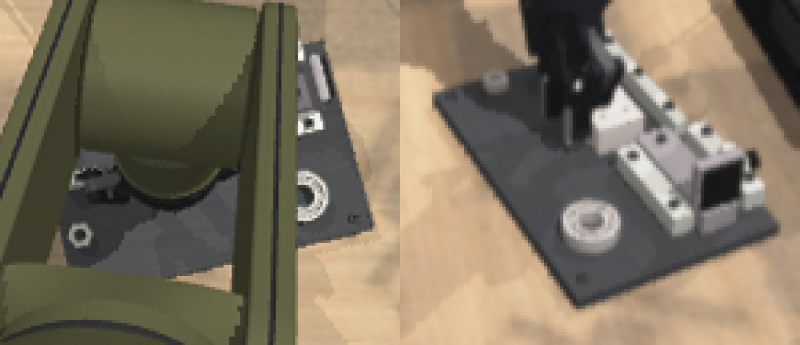

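In the side view the fingers stand square behind the block (615,120), which is about to enter the lane and clears the slide rail. I'll push it on to the fence with a force stop.

Run:
```python
from h import *
R=np.array(get_obs()["eef_rot"]); R=rot(-jx)
print(move_l(W(25,22,19),R,speed=.025,max_force=7)); o=get_obs(); print(jig(o["ee_pos"]),o["contact_force"],o["time"])
pause(.3); o=get_obs(); print(jig(o["ee_pos"]),o["contact_force"])
y=jig(o["ee_pos"])[1]
move_l(W(25,y+25,19),R,speed=.06); move_l(W(25,y+25,110),R,speed=.15)
R2=pick(W(-150,0,110),jy)
movep(W(-155,0,130),R2); grip(0.0)
f=grab_frame("top"); a=f["image"][...,::-1]; g=grab_frame("side"); b=g["image"][...,::-1]
P=cloud(g); d=P[...,:2]-O; x=d@jx[:2]*1000; yy=d@jy[:2]*1000; z=P[...,2]*1000
for P in (cloud(f),cloud(g)):
    d=P[...,:2]-O; x=d@jx[:2]*1000; yy=d@jy[:2]*1000; z=P[...,2]*1000
    m=(x>-15)&(x<78)&(yy>-30)&(yy<45)&(z>32.5)&(z<42)
    if m.sum()>20: print(m.sum(),cv2.minAreaRect(np.stack([x[m],yy[m]],1).astype(np.float32)))
cv2.imwrite("pics/c2.png",np.hstack([cv2.resize(a[155:280,220:365],(400,345),interpolation=3),cv2.resize(b[185:290,225:350],(400,345),interpolation=3)]))
o=get_obs(); print(jig(o["ee_pos"]),o["gripper_width"],o["time"])
```

```text
True
[25.1 29.  18.4] [-0.20493469 -0.20355067 -0.89453601] 7.7417
[25.4 30.1 18. ] [-0.30409168 -0.29854551  0.22167922]
[(np.float64(2.552084046813098), 1), (np.float64(0.5895086067766955), -1)]
432 ((31.187274932861328, 2.1591567993164062), (89.41735076904297, 65.41282653808594), 2.8048901557922363)
230 ((19.802772521972656, -3.039102554321289), (63.07499313354492, 48.4036979675293), 1.6389209032058716)
[-1.549e+02 -1.000e-01  1.301e+02] 0.00019766623978634802 11.45
```

View pics/c2.png

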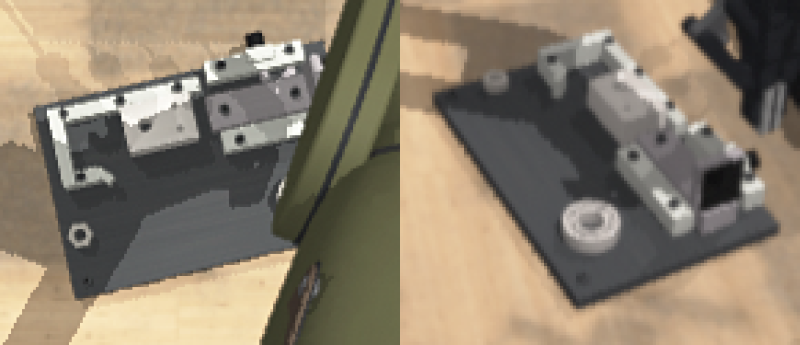

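The block appears flush along the far fence (top view 160,120) and in front of the slide, with the fingers behind the pad. I'll check the block's pose numerically and then push the pad only if it is good.

Run:
```python
from h import *
f=grab_frame("top"); r=regions_of("top","machined_block")[0]; P=cloud(f); m=r["region"]&(f["depth"]>0)&(P[...,2]>.033)
q=np.array([jig(p)[:2] for p in P[m]],np.float32); rc=cv2.minAreaRect(q); print(r["score"],len(q),rc,q.mean(0),np.percentile(q,[3,97],axis=0))
if not(-4.5<q[:,1].mean()<1.5): raise SystemExit("check")
R=rot(-jy)
move_l(W(-155,0,48),R,speed=.12,max_force=10); o=get_obs(); print(jig(o["ee_pos"]),o["time"])
print(move_l(W(-66,0,48),R,speed=.05,max_force=28)); o=get_obs(); print(jig(o["ee_pos"]),o["contact_force"],o["time"])
pause(.3); o=get_obs(); print(jig(o["ee_pos"]),o["contact_force"]@jx)
```

```text
0.62 413 ((22.32898712158203, -1.1827125549316406), (59.70427703857422, 40.252716064453125), 0.4223189055919647) [21.9046    -1.1736071] [[ -5.96400003 -20.10000038]
 [ 50.32800125  17.86399948]]
[-155.3   -0.5   48.5] 12.3833
False
[-71.6  -0.   48.2] [  1.1417014  -17.81361436  -4.02238354] 14.3167
[-71.6  -0.   48.2] -18.04335458567103
```

The fingers stopped at -71.6 against a -66 command, at 18 N (the spring gives only 11 N there), so the slide is at its hard stop. Now I'll retract smoothly and look.

Run:
```python
from h import *
R=rot(-jy)
move_l(W(-160,0,48),R,speed=.07); move_l(W(-170,0,150),R,speed=.15); movep(W(-290,60,220),R); pause(.3)
f=grab_frame("top"); a=f["image"][...,::-1]; P=cloud(f)
for r in regions_of("top","machined_block")[:1]:
    m=r["region"]&(f["depth"]>0)&(P[...,2]>.033); q=np.array([jig(p)[:2] for p in P[m]],np.float32); print(r["score"],len(q),cv2.minAreaRect(q))
d=P[...,:2]-O; x=d@jx[:2]*1000; yy=d@jy[:2]*1000; z=P[...,2]*1000
m=(x>-130)&(x<-30)&(abs(yy)<25)&(z>60)&(z<80); print("post",m.sum(),x[m].mean() if m.any() else 0)
g=grab_frame("side"); b=g["image"][...,::-1]
cv2.imwrite("pics/c3.png",np.hstack([cv2.resize(a[155:280,220:365],(400,345),interpolation=3),cv2.resize(b[185:290,225:350],(400,345),interpolation=3)]))
o=get_obs(); print(jig(o["ee_pos"]),o["contact_force"],o["time"])
```

```text
0.55 416 ((70.00204467773438, -1.4297504425048828), (40.612850189208984, 59.892818450927734), 89.8127670288086)
post 112 -82.28990382356268
[-289.2   59.6  219.7] [-0.3144161  -0.4930167  -0.12820725] 18.05
```

View pics/c3.png

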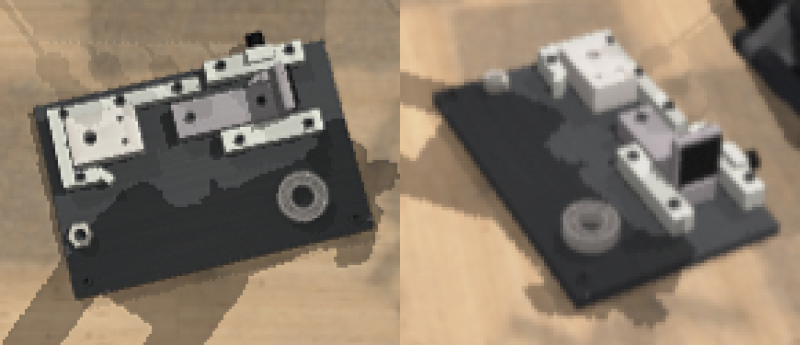

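The block is home in the pocket (top view 100,135) at jig x 70.0, y -1.4, square. The slide is latched about 29 mm in (post at 285,85), and the bearing and nut are where they were.

```bash
python3 -c "
from workcell import *
print(hand_in())"
```

```text
the job is handed in; nothing more can be done
None
```

The job is handed in: the last pictures show the block home at the end stop (jig x 70.0, y -1.4 mm, square), the slide stopped about 29 mm in at its latch, the bearing and nut unmoved, and the arm clear at about 18 of the 48 s; no verdict was returned.

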